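# Load a cartridge column into its pressure jacket

## Robot

A 6-joint arm with a two-finger parallel gripper is mounted at the origin on a cart in front of the work surface, level with it; the furniture and walls round the work are solid. World frame = base frame: x ahead of the robot, y to its left, z up, the work surface at z = 0. Lengths are in m, angles in rad, forces in N, time in s.
With the tool pointing down it reaches from about 0.35 to 1 m from the base axis. Payload 7.1 kg.
Tool frame: the origin (TCP) lies between the finger pads; the fingertips stand 22 mm ahead of it and the grasp point (between the pads) lies 3 mm ahead of it; z points along the fingers, y is the line along which they close (so a half turn about z gives the same grasp; the last joint's range is limited). The gripper opens to 85 mm and grips with 20 to 120 N. Pads are 22 mm wide; open, the fingers measure 114 mm over their backs; the gripper's body (76 mm by 85 mm) begins 54 mm behind the grasp point. The pads swing forward as they close: fully open they stand 13 mm farther back than shut.
Start: joints at [-1.127, 0.423, 1.63, -0, 1.089, -0.019], TCP at [0.279, -0.559, 0.253] pointing down, gripper open.
Joint ranges: [-3, 3], [-0.9, 2.11], [0.09, 2.58], [-1.31, 4.45], [0.11, 2.69], [-2.54, 2.54]. Speed limits (rad/s): [2.39, 2.39, 3.01, 3.14, 3.14, 3.14].

## Interface

Orientations are given as a rotation vector (axis times angle).
In Python, from rig import manip gives the robot as it stands. The module is installed in compiled form; this text tells all that it offers. Calls block until the motion is done:
- manip.move_to(position, orientation): joint-space move of the TCP to a pose.
- manip.servo_line(position, orientation=None, rate=0.15): straight line of the TCP; orientation=None keeps the orientation; rate is the mean speed in m/s.
- manip.set_joints(angles): joint-space move.
- manip.command_gripper(opening, f_grip=None): finger opening in m; f_grip is the grip in N (None keeps the last); returns when the fingers have stopped.
- manip.hold(seconds).
- manip.solve_ik(position, orientation): joint angles nearest the present ones, or None.
- manip.camera(name): name is "side" or "top" or "wrist"; returns a dict with "image" (384x512x3 uint8, red, green, blue), "fx", "fy", "cx", "cy" (pixels), "cam_to_world" (4x4, takes a point from camera to world coordinates); the wrist camera has in their place "mount" (4x4, takes a point from camera to tool coordinates, whose origin is the TCP and whose axes are the flange's). Camera axes: x right, y down, z forward; pixel columns grow to the right and rows downward; lengths in m; the calibration is good to about 2 mm. A picture is of the moment at which its call begins: read the wrist's pose just before it. There is no depth.
A pose or a line that the arm cannot do raises manip.IKError and nothing moves.
- manip.sign_off(): hands the job in; it is judged then, once.
Readings, each from a call of its own:
- manip.get_time(): time.
- manip.get_joint_positions(): joint angles.
- manip.get_joint_vel(): joint speeds.
- manip.get_tau(): joint torques, N m.
- manip.get_position(): TCP position.
- manip.get_ee_rot(): TCP orientation.
- manip.get_contact_force(): force on the tool from outside, world axes, zero at the start.
- manip.get_torque(): the same for the moment, N m.
- manip.get_width(): finger opening in m.
- manip.get_grip_force(): force on a finger pad.
Only numpy, scipy, OpenCV 4.12 (cv2) and the standard library are available. Lean on these libraries where they do the work, as an engineer would, in place of code of your own. Each camera call takes 0.05 s, during which the arm holds its last target. There are 200 camera calls.

## Task

Take the steel cartridge column from its cradle and slide it nose first into the bore of the column holder: push it partway in, let go, take hold further back and push it fully home, until its blue head sits against the holder's front face. Only then turn the black knob clockwise until the gauge needle stands in the green band; never let it run into the red. Leave the two small reagent bottles and the specimen cup standing where they are.

Things in the scene. Friction and masses are not known exactly. Their poses are not given: they have to be found in the camera images.
- column_center (a point): Mid-point of the loose cartridge column, a straight steel rod 144 mm long, 110 g, with a blue ring. y points along it to the nose. Shank 16 mm thick from y = -58 to 72 mm, its last 6 mm (the nose) tapering to 9.6 mm; blue knurled head 26 mm thick from y = -72 to -58 mm; detent groove 8 mm wide at y = -36 mm. It balances at its mid-point. It starts lying level in the cradle.
- column_collar (a point): Centre of the front face (shoulder) of the column's blue head, on the column's axis 58 mm behind its mid-point; axes as column_center. This shoulder must end against the holder's front face.
- column_cradle: Grey cradle, fixed, 56 x 160 mm. Origin on the desk under its middle; the column lies in it along y, nose to +y, mid-point over the origin, axis 42 mm above the desk. Cheeks 52 mm high enclose the shank at y = 52 to 68 mm and the head at y = -75 to -55 mm, so the column can be gripped only between them, across x; there the cradle is 10 mm high.
- holder_mouth (a point): Centre of the bore's mouth in the flat front face of the fixed column holder (level aluminium cylinder 62 x 170 mm, base 88 mm wide). y points into the bore, z up, 50 mm above the desk. Blind bore 18 mm wide, 134 mm deep. 22 mm in, a spring ball in its roof presses on the column with 2 to 4 N and drops into its groove when it is home. Let go partway in, its head droops a few mm.
- gauge_face (a point): Centre of the round gauge (54 mm across, face up, rim 94 mm above the desk) on top of the holder, 65 mm behind the mouth along y; axes as holder_mouth. The green band lies to -x of it (away from the robot), the zero mark 135 degrees anticlockwise of the band.
- gauge_needle (a joint): Angle of the gauge needle, rad, clockwise from the zero mark. Starts between 0.9 and 1.4; the green band runs from 2.16 to 2.56, its middle is at 2.36; red begins at 3.15. The needle moves 0.8 rad for each rad the knob turns clockwise and stays where the knob is left.
- knob_grip (a point): Middle of the round black fluted knob on top of the holder, on its vertical axis, 110 mm above the desk and 135 mm behind the mouth along y. 37 mm thick, 40 mm across the flutes, 26 mm high (96 to 122 mm above the desk); can be gripped from above in any direction, turns with about 0.06 N m. Clockwise seen from above raises the needle.
- reagent_brown: Small brown reagent bottle with a white cap, 28 mm across and 56 mm high, loose; origin at the middle of its base. Leave it standing where it is.
- reagent_white: Small white reagent bottle with a red cap, 33 mm across and 65 mm high, loose; origin at the middle of its base. Leave it standing where it is.
- cup: White specimen cup with a screw lid, 61 mm across and 62 mm high, loose; origin at the middle of its base. Leave it standing where it is.

How it is judged:
On the way, in this order (a step that is already met when the one before it is completed fails the run):
1. the column is partway in the bore, held by nothing but the bore (y of column_collar in the frame of holder_mouth between -0.11 and -0.02 m and angle between the y axis of column_collar and the y axis of holder_mouth, either way round below 0.1 rad and horizontal distance between column_collar and holder_mouth below 0.115 m and contact force between column and the fingers below 0.1 N), for 0.1 s.
2. the column is fully home, its head against the holder's front face (distance between column_collar and holder_mouth below 0.004 m and angle between the y axis of column_collar and the y axis of holder_mouth, either way round below 0.05 rad), for 0.2 s.
At the end, for the whole second after the job is handed in: The column is fully home in the bore: its head's front face lies within 4 mm of the holder's mouth and its axis within 0.05 rad of the bore's; the gauge needle stands still in the green band (2.15 to 2.57 rad) (all of step 2 and value of joint gauge_needle between 2.15 and 2.57 rad and velocity of joint gauge_needle below 0.05 rad/s); the robot touches nothing.
It fails at once if the pressure is raised (needle beyond 1.65 rad) while the column is not home (value of joint gauge_needle above 1.65 rad and distance between column_collar and holder_mouth above 0.006 m).
It fails at once if the needle runs into the red (value of joint gauge_needle above 3.15 rad).
It fails at once if a reagent bottle or the cup is pushed away by 3 cm or knocked over (distance of any of reagent_brown, reagent_white, cup from where it was at the start of the episode above 0.03 m or angle between any of reagent_brown, reagent_white, cup's own z axis and vertical above 0.5 rad).
It also fails if it takes over 72 s, if anything falls off the work surface, if the arm or the gripper's body presses on something with over 40 N, if the wrist force passes 120 N, or if a joint passes its speed limit or range.

## Working session

There is one attempt and no reset: what is moved stays moved. The work goes in short steps, each a Python script; the robot and the scene stay as the last script left them, time stands still between calls to the robot, and variables do not carry over. Pictures are saved under pics/ and viewed, at most 10 in all, crops included, and the job is handed in when it is done.

```bash
mkdir -p pics; python3 - <<'E'
from rig import manip
import cv2,numpy as np
np.set_printoptions(precision=4,suppress=True)
for n in("top","side"):
    c=manip.camera(n); cv2.imwrite(f"pics/{n}0.png",cv2.resize(c["image"][:,:,::-1],(800,600),interpolation=cv2.INTER_CUBIC)); print(n,c["fx"],c["fy"],c["cx"],c["cy"]);print(c["cam_to_world"])
w=manip.camera("wrist");print(w["fx"],w["mount"])
print(manip.get_ee_rot(),manip.get_time())
E
```

```text
top 494.229930901983 494.229930901983 258.0782366193702 191.21971804264
[[-0.0236 -0.983   0.1823  0.2906]
 [-0.9997  0.0238 -0.0013  0.1189]
 [-0.0031 -0.1822 -0.9832  1.263 ]
 [ 0.      0.      0.      1.    ]]
side 424.26956445201705 424.26956445201705 257.71109691501266 191.64199133892234
[[-0.3436 -0.7189  0.6043 -0.0911]
 [-0.939   0.2521 -0.234   0.3317]
 [ 0.0159 -0.6478 -0.7616  0.8313]
 [ 0.      0.      0.      1.    ]]
330.8279495654511 [[ 0.0006 -0.9654 -0.2606  0.0655]
 [ 1.      0.0007 -0.0004 -0.0002]
 [ 0.0005 -0.2606  0.9654 -0.1213]
 [ 0.      0.      0.      1.    ]]
[-3.0567 -0.7203  0.0004] 0.15
```

View pics/top0.png

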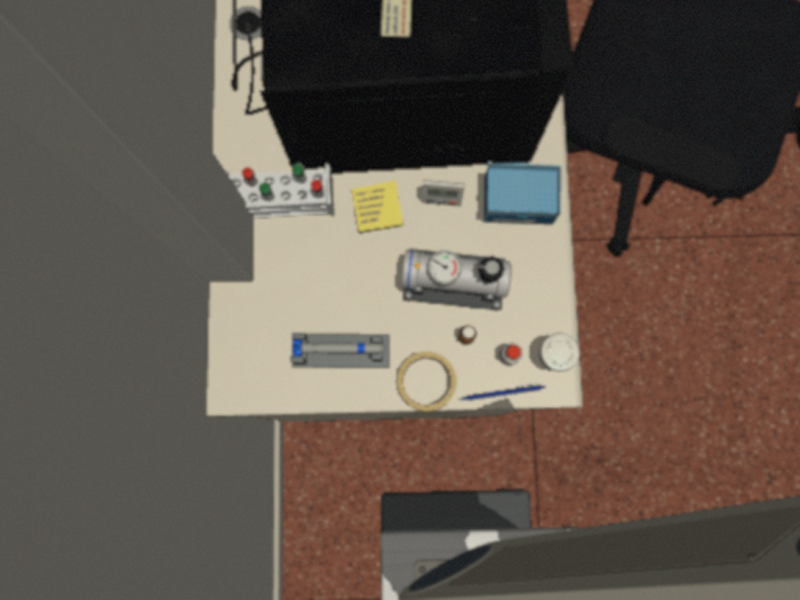

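View pics/side0.png

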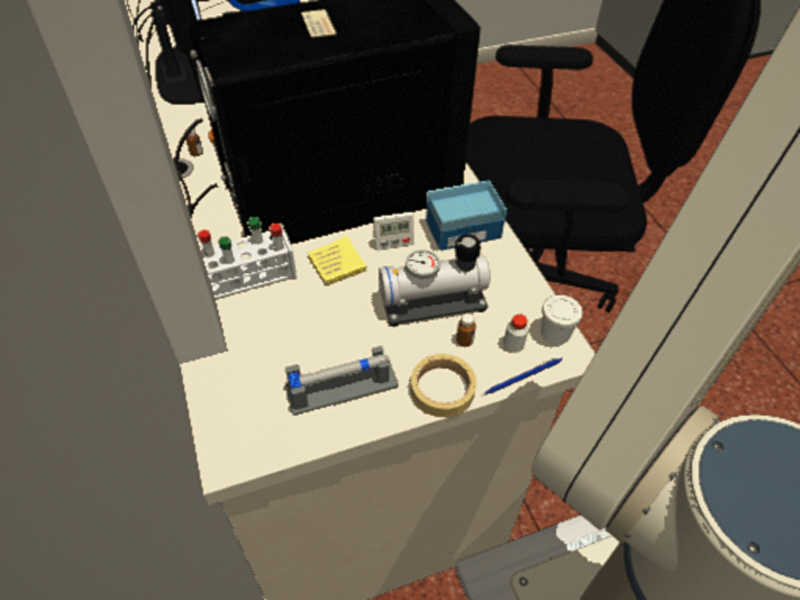

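The top view (800 px scale) shows the column's head at about (297,347), its nose at about (384,349), the holder mouth near (403,273), the gauge at (444,267) and the knob at (491,268). The bottles are at (467,334) and (511,353), and the cup is at (559,351). The side view agrees. Next I'll turn these into rough positions and look from close by with the wrist camera.

```bash
cat > h.py <<'E'
from rig import manip
import cv2,numpy as np
from scipy.spatial.transform import Rotation as R
np.set_printoptions(precision=4,suppress=True)
def pose():
    T=np.eye(4);T[:3,:3]=R.from_rotvec(manip.get_ee_rot()).as_matrix();T[:3,3]=manip.get_position();return T
def onplane(c,T,u,v,z):
    d=T[:3,:3]@np.array([(u-c["cx"])/c["fx"],(v-c["cy"])/c["fy"],1]);o=T[:3,3]
    return o+d*(z-o[2])/d[2]
def proj(c,T,p):
    q=np.linalg.inv(T)@np.append(p,1);return np.array([c["fx"]*q[0]/q[2]+c["cx"],c["fy"]*q[1]/q[2]+c["cy"]])
def down(a): # tool z down, tool x at world angle a
    x=np.array([np.cos(a),np.sin(a),0]);z=np.array([0,0,-1.]);return R.from_matrix(np.c_[x,np.cross(z,x),z]).as_rotvec()
def shot(name):
    T=pose();c=manip.camera("wrist");T=T@c["mount"]
    np.savez(f"pics/{name}.npz",T=T,**{k:c[k] for k in("fx","fy","cx","cy","image")})
    cv2.imwrite(f"pics/{name}.png",cv2.resize(c["image"][:,:,::-1],(800,600),interpolation=cv2.INTER_CUBIC))
def load(name):
    c=np.load(f"pics/{name}.npz");return c,c["T"]
E
python3 - <<'E'
from h import *
c=manip.camera("top");T=c["cam_to_world"]
for n,u,v,z in[("head",297,347,.05),("nose",384,349,.046),("mouthtop",403,256,.07),("mouthbot",404,298,.02),("gauge",444,267,.094),("knob",491,268,.122),("brown",467,334,.056),("white",511,353,.065),("cup",559,351,.062)]:
    print(n,onplane(c,T,u/1.5625,v/1.5625,z))
print(down(-np.pi/2),down(np.pi/2))
for p,a in[([.38,.26,.3],1.5708),([.38,.26,.3],-1.5708),([.5,.05,.3],1.5708),([.5,.05,.3],-1.5708)]:
    print(p,a,manip.solve_ik(p,down(a)))
E
```

```text
head [0.4421 0.287  0.05  ]
nose [0.4361 0.1497 0.046 ]
mouthtop [0.5808 0.1161 0.07  ]
mouthbot [0.5223 0.116  0.02  ]
gauge [0.5559 0.053  0.094 ]
knob [ 0.5463 -0.0165  0.122 ]
brown [0.4555 0.0182 0.056 ]
white [ 0.4228 -0.0483  0.065 ]
cup [ 0.4245 -0.1238  0.062 ]
[ 2.2214 -2.2214  0.    ] [2.2214 2.2214 0.    ]
[0.38, 0.26, 0.3] 1.5708 [ 0.5742  0.1174  1.9333 -0.      1.0909  0.5742]
[0.38, 0.26, 0.3] -1.5708 None
[0.5, 0.05, 0.3] 1.5708 [ 0.076   0.1854  1.8508 -0.      1.1054  0.076 ]
[0.5, 0.05, 0.3] -1.5708 None
```

```bash
python3 - <<'E'
from h import *
o=down(np.pi/2)
manip.move_to([.55,.09,.26],o); shot("hold1")
manip.move_to([.44,.215,.22],o); shot("crad1")
print(manip.get_time())
E
```

```text
3.5083
```

View pics/hold1.png

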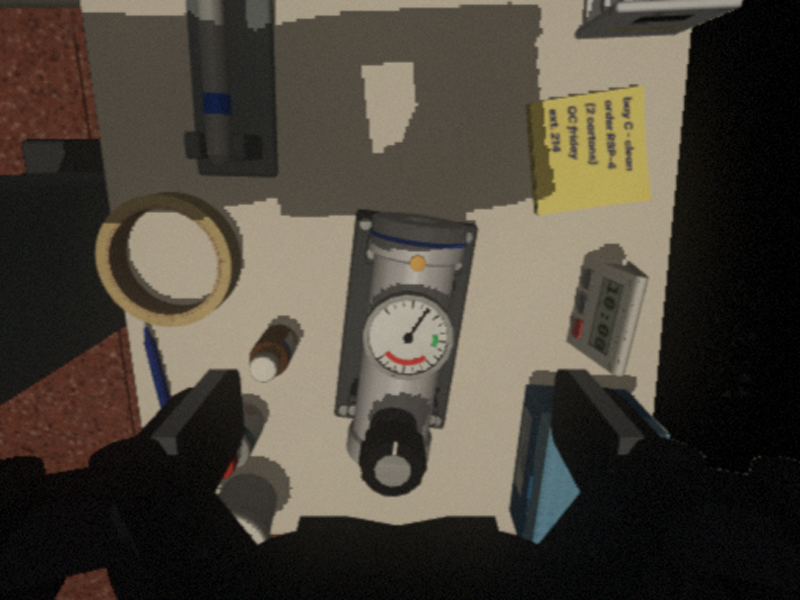

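View pics/crad1.png

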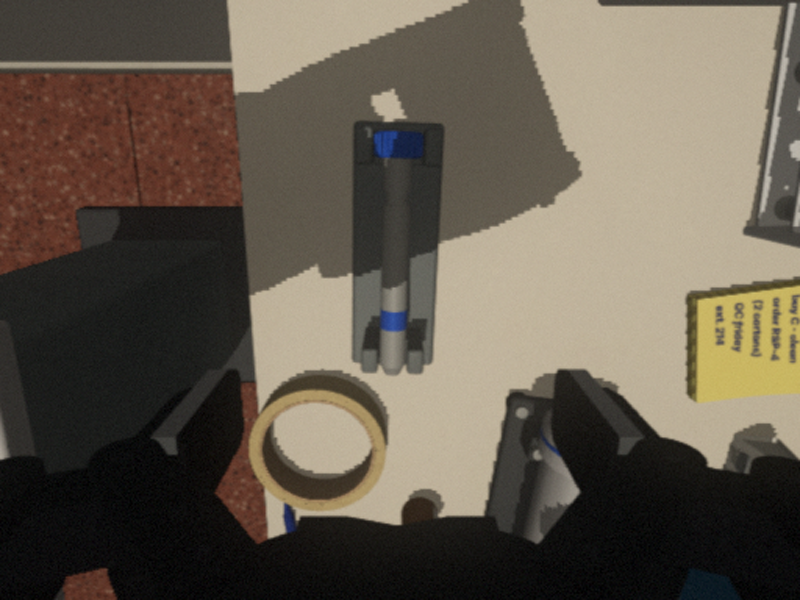

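The wrist views show the column head centred at (399,144) and the nose tip at (393,374). In the holder view the gauge centre is (408,337), the needle tip (429,308) and the knob top (393,468), with the front face edge near y=215. The needle reads about 1.4 rad.

```bash
python3 - <<'E'
from h import *
s=1.5625
def P(n,l):
    c,T=load(n); return [onplane(c,T,u/s,v/s,z) for u,v,z in l]
a=P("crad1",[(399.5,144,.042),(394.5,350,.042),(392.5,374,.042),(352,363,.01),(432,365,.01),(399,157,.052),(398,131,.054)])
for x in a:print(x)
d=a[1]-a[0];print("col dir",np.arctan2(d[1],d[0]))
b=P("hold1",[(408,337,.094),(393,468,.122),(358,211,.012),(477,226,.012),(336,413,.012),(440,427,.012)])
for x in b:print(x)
d=b[1]-b[0];th=np.arctan2(d[1],d[0]);u=np.array([np.cos(th),np.sin(th)]);print("hold dir",th,np.linalg.norm(d[:2]),"mouth",b[0][:2]-.065*u,b[1][:2]-.135*u)
for i,j in((2,4),(3,5)):
    e=b[j]-b[i];print(np.arctan2(e[1],e[0]),np.linalg.norm(e))
print((b[2]+b[3])/2,(b[4]+b[5])/2)
t=P("hold1",[(429,308,.09)])[0]-P("hold1",[(408,337,.09)])[0]
ang=np.arctan2(t[1],t[0]); print("needle", (th+np.pi/2+np.pi*.75)-ang)
E
```

```text
[0.4423 0.2851 0.042 ]
[0.4395 0.1623 0.042 ]
[0.4383 0.1462 0.042 ]
[0.4101 0.1401 0.01  ]
[0.4654 0.1386 0.01  ]
[0.442  0.2782 0.052 ]
[0.4415 0.2916 0.054 ]
col dir -1.5936011538330859
[0.5563 0.0497 0.094 ]
[ 0.5475 -0.0195  0.122 ]
[0.5221 0.1146 0.012 ]
[0.6071 0.1039 0.012 ]
[ 0.5016 -0.044   0.012 ]
[ 0.584  -0.0564  0.012 ]
hold dir -1.697266204003065 0.06981017673577032 mouth [0.5645 0.1142] [0.5645 0.1144]
-1.6998336365261422 0.15996272925992025
-1.7138928503681865 0.16192695954615144
[0.5646 0.1092 0.012 ] [ 0.5428 -0.0502  0.012 ]
needle 1.2545551937809503
```

```bash
cat >> h.py <<'E'
M=np.array([.5645,.1143]);th=-1.700;U=np.array([np.cos(th),np.sin(th)]);V=np.array([-U[1],U[0]])
OH=down(th+np.pi)
def hp(y,z,x=0): # tcp at along-bore coordinate y, lateral x (+V), height of grasp z
    return np.r_[M+U*y+V*x,z+.003]
E
python3 - <<'E'
from h import *
oc=down(-1.5936+np.pi); g=[.4413,.238]
manip.move_to([*g,.12],oc)
manip.servo_line([*g,.045],oc,rate=.08)
manip.command_gripper(0,60); print(manip.get_width(),manip.get_grip_force(),manip.get_contact_force())
manip.servo_line([*g,.13],oc,rate=.1)
print(manip.get_contact_force(),manip.get_width())
manip.move_to(hp(-.115,.10),OH)
manip.servo_line(hp(-.115,.05),OH,rate=.1)
shot("pre"); print(manip.get_position(),hp(-.115,.05),manip.get_time())
c,T=load("pre");s=1.5625
for p in [np.r_[M,.05],np.r_[M-U*.023,.05],np.r_[M-U*.023,.042]]: print(proj(c,T,p)*s)
E
```

```text
0.013993749272870877 58.362277150154114 [-1.6692  0.3142  4.7638]
[ 0.3815 -0.748  -0.9021] 0.013932743632361301
[0.5796 0.2286 0.0534] [0.5793 0.2283 0.053 ] 8.0583
[397.8119 731.7802]
[397.9067 676.8676]
[397.8767 652.8429]
```

View pics/pre.png

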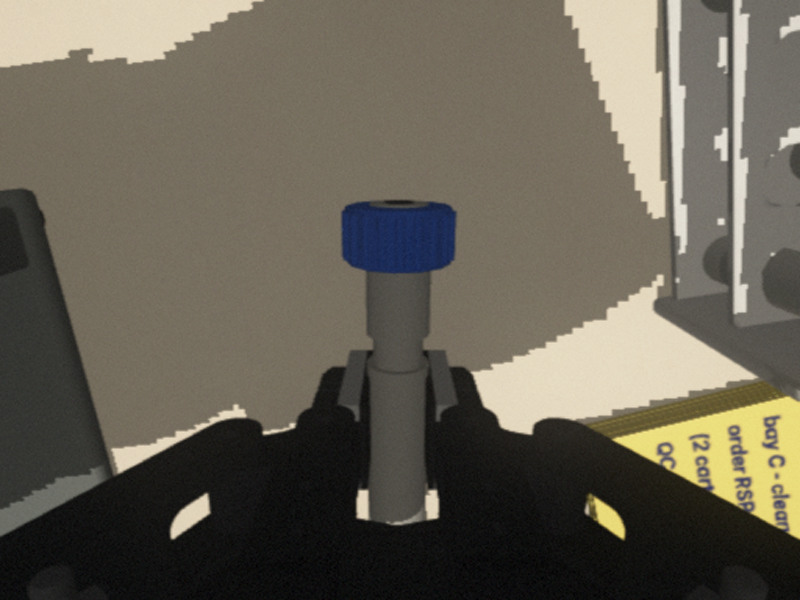

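Here the head's front edge is at (398,270) and the groove is at about (398,350). The column sits straight in the fingers, and the mouth is hidden behind the gripper. I'll enter in small steps and watch the force.

```bash
python3 - <<'E'
from h import *
c,T=load("pre");print(proj(c,T,np.r_[M-.153*U,.063])*1.5625)
f0=manip.get_contact_force();print(f0)
for y in np.arange(-.099,-.058,.004):
    manip.servo_line(hp(y,.05),OH,rate=.04)
    f=manip.get_contact_force()-f0; p=manip.get_position()
    print(round(y,3),"ax %.1f lat %.1f z %.1f"%(f[:2]@U,f[:2]@V,f[2]),(p-hp(y,.05))*1000,manip.get_torque())
    if abs(f[:2]@U)>12 or np.linalg.norm(f)>20: break
print(manip.get_time())
c=manip.camera("side");i=c["image"][130:260,220:350,::-1];cv2.imwrite("pics/s1.png",cv2.resize(i,(780,600),interpolation=cv2.INTER_CUBIC))
E
```

```text
[398.7589 282.2509]
[-0.267   0.8882 -1.1281]
-0.099 ax 1.1 lat 0.8 z 0.4 [ 0.0944 -0.2562  0.109 ] [ 0.0129  0.0463 -0.011 ]
-0.095 ax -0.8 lat 0.6 z 1.1 [-0.0781 -0.1511 -0.0503] [ 0.0497 -0.0396  0.0486]
-0.091 ax 1.2 lat 0.2 z -0.4 [-0.088 -0.212 -0.039] [ 0.0148  0.01   -0.0468]
-0.087 ax 1.5 lat 0.9 z 0.2 [-0.1007 -0.2407 -0.0327] [ 0.0391  0.0539 -0.0052]
-0.083 ax 1.2 lat -0.2 z 1.3 [ 0.0466 -0.2446  0.0439] [0.0096 0.0459 0.0234]
-0.079 ax 0.8 lat 1.0 z 0.2 [ 0.0432 -0.2524  0.0249] [-0.0679 -0.0781 -0.0259]
-0.075 ax 1.5 lat 1.3 z 0.4 [-0.031  -0.2553 -0.0108] [-0.0254 -0.0537  0.0428]
-0.071 ax 1.7 lat 1.4 z 0.9 [-0.0501 -0.2786  0.0037] [-0.0431 -0.0177  0.0327]
-0.067 ax 1.4 lat 0.6 z 0.1 [-0.0459 -0.2474 -0.005 ] [-0.0617 -0.0772  0.0142]
-0.063 ax 2.2 lat 1.7 z -1.4 [ 0.1119 -0.2809  0.0291] [-0.1555 -0.1593  0.124 ]
-0.059 ax 2.9 lat 2.3 z -0.5 [ 0.072  -0.4005  0.0128] [-0.2123 -0.2596  0.1989]
11.1083
```

View pics/s1.png

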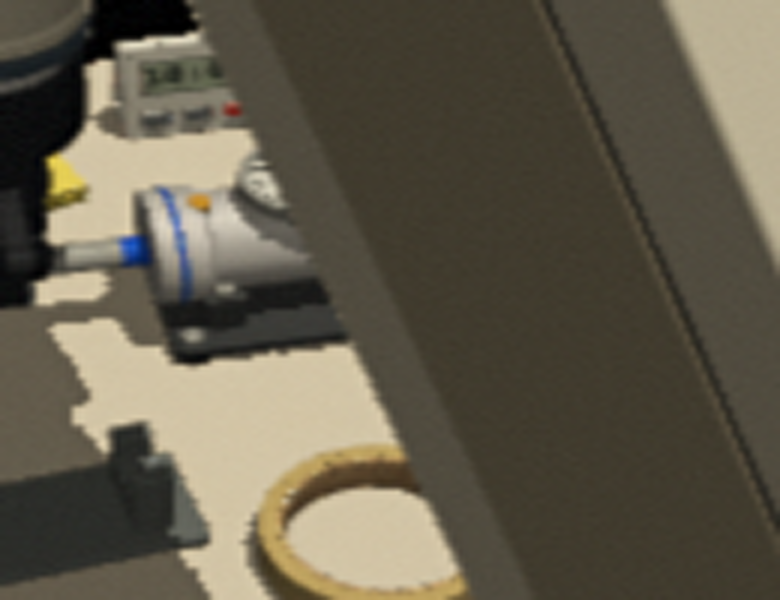

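The crop shows the nose in the bore, with the blue ring at (135,250) right at the mouth at (150,250). I'll carry on.

```bash
python3 - <<'E'
from h import *
f0=np.array([-.27,.89,-1.13])
x=0;z=.05
for y in np.arange(-.055,-.0175,.004):
    manip.servo_line(hp(y,z,x),OH,rate=.04)
    f=manip.get_contact_force()-f0; p=manip.get_position()
    print(round(y,3),"ax %.1f lat %.1f z %.1f"%(f[:2]@U,f[:2]@V,f[2]),(p-hp(y,z,x))*1000,manip.get_torque(),manip.get_width())
    if np.linalg.norm(f)>20: break
shot("mid");print(manip.get_time())
E
```

```text
-0.055 ax 2.8 lat 2.3 z -0.6 [-0.0384 -0.3861 -0.0244] [-0.2341 -0.2741  0.1064] 0.01433343815551377
-0.051 ax 2.3 lat 2.1 z -0.5 [-0.1011 -0.3931 -0.0512] [-0.2201 -0.3329  0.1611] 0.013945195744603152
-0.047 ax 2.7 lat 2.0 z -0.6 [-0.1241 -0.3953 -0.0459] [-0.2788 -0.2525  0.1823] 0.014391737329850742
-0.043 ax 3.1 lat 2.3 z -0.5 [-0.1661 -0.3995 -0.0517] [-0.3101 -0.2061  0.1149] 0.014151582976319906
-0.039 ax 3.0 lat 3.0 z -1.3 [-0.1712 -0.3885 -0.069 ] [-0.2058 -0.2633  0.1571] 0.013762897482069051
-0.035 ax 2.5 lat 2.6 z -0.1 [-0.1757 -0.3999 -0.0758] [-0.2332 -0.2202  0.0963] 0.014178886810413878
-0.031 ax 3.2 lat 2.0 z -2.4 [-0.1916 -0.4012 -0.0699] [-0.3046 -0.2591  0.1099] 0.014113704489537731
-0.027 ax 3.7 lat 1.0 z -1.1 [-0.1645 -0.3561 -0.0529] [-0.2688 -0.1489  0.1117] 0.01431052549969808
-0.023 ax 2.0 lat 1.6 z -2.3 [-0.1754 -0.3675 -0.088 ] [-0.2676 -0.152   0.148 ] 0.013820741837030671
-0.019 ax 2.4 lat 1.7 z -1.3 [-0.168  -0.3626 -0.0811] [-0.0972 -0.0973  0.0364] 0.014113062798259596
13.7083
```

```bash
python3 - <<'E'
from h import *
manip.command_gripper(.05); manip.hold(.5)
print(manip.get_width(),manip.get_contact_force())
manip.servo_line(hp(-.075,.05),OH,rate=.1); shot("rel"); print(manip.get_time())
c,T=load("rel")
for y in(-.057,-.059,-.062):print(proj(c,T,np.r_[M+y*U,.062])*1.5625)
E
```

```text
0.0500891466453888 [ 1.0981 -0.8556  0.3069]
15.4
[399.3847 497.4602]
[399.4059 490.5873]
[399.4379 480.1736]
```

View pics/rel.png

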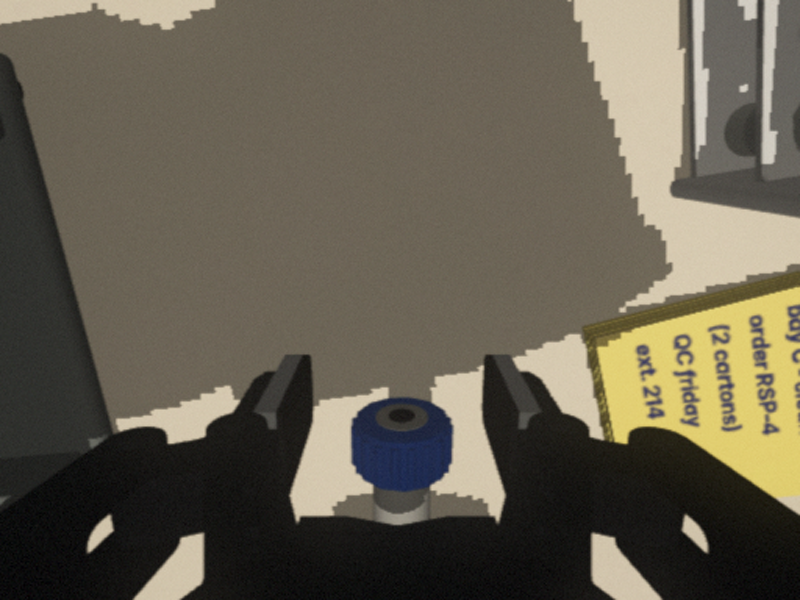

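The head's front edge is at about (402,488), so the collar sits about 60 mm out with a slight droop and the fingers are either side of it. Now I'll grip the head, with the pads overlapping its rear 10 mm, and push, lifting out the droop on the way.

```bash
python3 - <<'E'
from h import *
f0=np.array([1.1,-.86,.31])
manip.command_gripper(0,50);print("w",manip.get_width(),manip.get_contact_force())
for k,y in enumerate(np.arange(-.070,-.0115,.005)):
    z=.05+min(.0025,.0004*(k+1))
    manip.servo_line(hp(y,z),OH,rate=.04)
    f=manip.get_contact_force()-f0; p=manip.get_position()
    print(round(y,3),"ax %.1f lat %.1f z %.1f"%(f[:2]@U,f[:2]@V,f[2]),(p-hp(y,z))*1000,manip.get_torque(),manip.get_width())
    if np.linalg.norm(f)>25: break
print(manip.get_time());shot("p2")
E
```

```text
w 0.02388779111185012 [-0.048  -1.2843  0.3957]
-0.07 ax 1.5 lat -1.8 z -0.2 [-0.071  -0.4998  0.0153] [-0.2372 -0.0293  0.0351] 0.023473552474939714
-0.065 ax 1.0 lat -1.4 z -0.9 [-0.2451 -0.5453 -0.1266] [-0.325   0.0003 -0.0484] 0.023683540091825165
-0.06 ax 0.4 lat -1.1 z -1.5 [-0.3239 -0.5082 -0.1842] [-0.2944  0.0652 -0.0744] 0.023911620887698895
-0.055 ax 1.2 lat -0.9 z -2.2 [-0.2095 -0.4451 -0.0855] [-0.2851  0.076  -0.0842] 0.02395827812443252
-0.05 ax 0.7 lat -1.2 z -2.2 [-0.2152 -0.4502 -0.0721] [-0.2721  0.0536 -0.034 ] 0.023870676548058904
-0.045 ax 1.2 lat -1.8 z -2.6 [-0.169  -0.4319 -0.069 ] [-0.2678  0.0191 -0.0133] 0.02374314756030025
-0.04 ax 1.0 lat -0.7 z -1.8 [-0.1846 -0.4561 -0.0966] [-0.2111  0.0319 -0.0394] 0.024167036566301797
-0.035 ax 1.1 lat -1.2 z -3.0 [-0.2026 -0.4149 -0.0791] [-0.223   0.1001 -0.0367] 0.02340097050206046
-0.03 ax 1.0 lat -1.4 z -3.7 [-0.1968 -0.4368 -0.0808] [-0.237   0.1282 -0.0819] 0.023824589955625423
-0.025 ax 1.0 lat -1.5 z -3.6 [-0.1571 -0.3942 -0.0538] [-0.2066  0.0993 -0.0113] 0.023734433132061788
-0.02 ax 0.5 lat -1.3 z -3.2 [-0.1619 -0.4022 -0.0495] [-0.227   0.0863 -0.0388] 0.023705561377606644
-0.015 ax -3.9 lat -2.2 z -3.8 [0.2458 0.2722 0.1256] [ 0.7085  0.0109 -0.117 ] 0.02363730542171192
19.0583
```

```bash
python3 - <<'E'
from h import *
f0=np.array([1.1,-.86,.31])
for y in np.arange(-.014,-.0085,.001):
    manip.servo_line(hp(y,.0515),OH,rate=.03)
    f=manip.get_contact_force()-f0; p=manip.get_position()
    print(round(y,3),"ax %.1f lat %.1f z %.1f"%(f[:2]@U,f[:2]@V,f[2]),(p-hp(y,.0515))*1000)
    if abs(f[:2]@U)>15: break
manip.command_gripper(.04);print(manip.get_contact_force())
manip.servo_line(hp(-.08,.05),OH,rate=.12)
manip.servo_line(hp(-.08,.13),OH,rate=.15); shot("home"); print(manip.get_time())
c,T=load("home")
for q in(0,-.014):print(proj(c,T,np.r_[M+q*U,.063])*1.5625)
E
```

```text
-0.014 ax -9.1 lat -2.6 z -0.8 [0.5733 1.0801 0.4535]
-0.013 ax -14.0 lat -3.3 z -2.7 [0.751  1.984  0.5385]
-0.012 ax -19.0 lat -4.4 z -3.7 [0.8923 2.859  0.523 ]
[-0.7617  0.5218  0.6867]
21.6167
[398.6618 502.0447]
[398.6957 473.5824]
```

View pics/home.png

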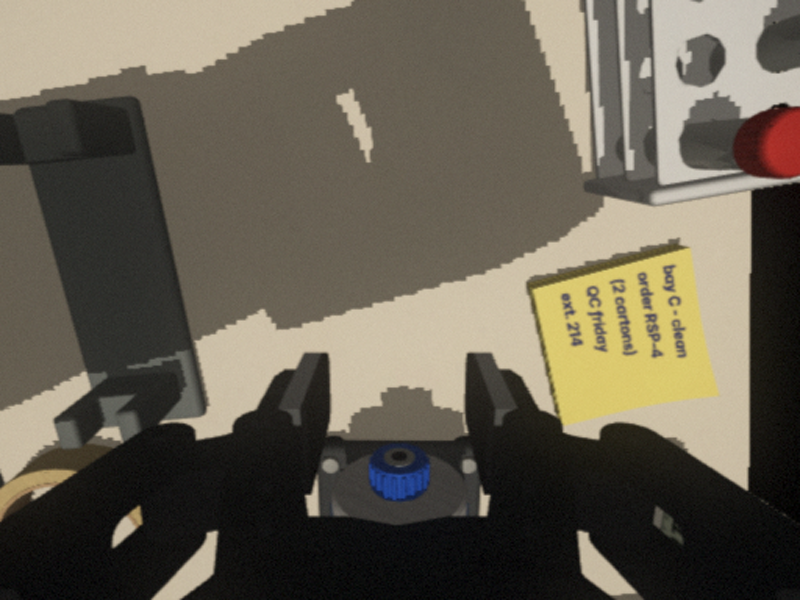

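The blue head (rows 445–500) sits against the holder's face, matching the projected row of 502, and the hard stop showed at 19 N. The column is home, so next is the knob: grip, turn most of the way, look at the needle, then finish.

```bash
python3 - <<'E'
from h import *
a0=th+np.pi+.7
K=lambda z:hp(.135,z)
manip.move_to(K(.17),down(a0)); shot("k0")
manip.command_gripper(.06)
manip.servo_line(K(.112),down(a0),rate=.08)
manip.command_gripper(0,40);print(manip.get_width(),manip.get_contact_force())
for d in np.arange(.15,1.06,.15): manip.move_to(K(.112),down(a0-d))
print(manip.get_contact_force(),manip.get_torque(),manip.get_time()); shot("k1")
c,T=load("k1");print(proj(c,T,np.r_[M+.065*U,.094])*1.5625)
a=cv2.imread("pics/k0.png");b=cv2.imread("pics/k1.png");cv2.imwrite("pics/k.png",cv2.resize(np.hstack([a,b]),(800,300)))
E
```

```text
0.03564882269644412 [-2.5166 -2.4393  4.3861]
[-2.0765 -1.7417  5.6353] [-0.2977  0.307  -0.1094] 26.075
[307.3272 151.0331]
```

View pics/k1.png

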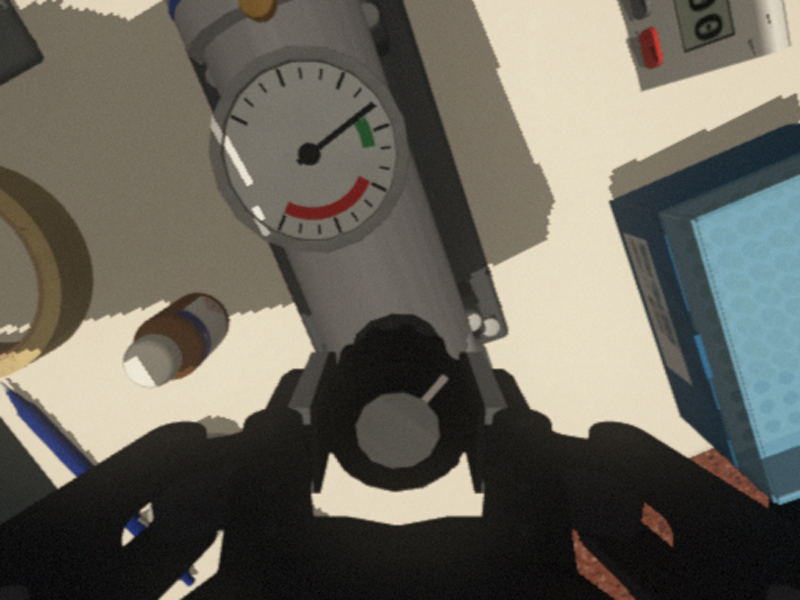

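The needle runs from (310,153) to (375,104), and the green band's middle is at about (367,134). That leaves about 0.31 rad of needle to go, so I'll turn the knob another 0.38 rad.

```bash
python3 - <<'E'
from h import *
a0=th+np.pi+.7
K=lambda z:hp(.135,z)
for d in(1.18,1.31,1.43): manip.move_to(K(.112),down(a0-d))
manip.command_gripper(.06)
manip.servo_line(K(.19),down(a0-1.43),rate=.1); manip.hold(.2)
manip.move_to([*hp(.05,.23)],OH); shot("end"); print(manip.get_time())
c,T=load("end");p=proj(c,T,np.r_[M+.065*U,.09]).astype(int);q=proj(c,T,np.r_[M,.06]);print(p,q)
i=c["image"][max(0,p[1]-110):p[1]+70,max(0,p[0]-100):p[0]+100,::-1];cv2.imwrite("pics/e.png",cv2.resize(i,None,fx=3,fy=3,interpolation=cv2.INTER_CUBIC))
E
```

```text
29.025
[255 197] [254.916  115.7944]
```

View pics/e.png

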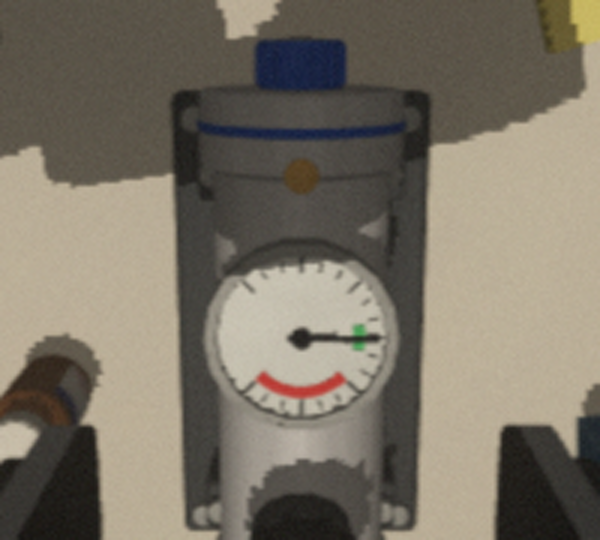

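The needle points through the middle of the green band at (360,338), and the blue head at (300,65) sits flush on the holder's face. The robot is clear of everything, so I'm handing in.

```bash
python3 -c "
from rig import manip
print(manip.sign_off())"
```

```text
the job is handed in; nothing more can be done
None
```

The job is handed in at about 29 s of the 72 s allowed: the last picture shows the column's blue head against the holder's face and the needle in the middle of the green band, the bottles and cup were not touched as far as I could see, and the sign-off gave no verdict.

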